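Line up the loose collar and pass the index pin

ROBOT

A 6-joint arm with a two-finger parallel gripper is mounted at the origin on a cart in front of the work surface, level with it; the furniture and walls round the work are solid. World frame = base frame: x ahead of the robot, y to its left, z up, the work surface at z = 0. Lengths are in mm, angles in rad, forces in N, time in s.
With the tool pointing down it reaches from about 350 to 875 mm from the base axis. Payload 4.2 kg.
Tool frame: the origin (TCP) lies midway between the tips of the shut fingers; the grasp point (between the pads) lies 19 mm behind it; z points along the fingers, y is the line along which they close (so a half turn about z gives the same grasp; the last joint's range is limited). The gripper opens to 85 mm and grips with 20 to 120 N. Pads are 22 mm wide; open, the fingers measure 114 mm over their backs; the gripper's body (76 mm by 85 mm) begins 54 mm behind the grasp point. The pads swing forward as they close: fully open they stand 13 mm farther back than shut.
Start: joints at [-1.008, 0.385, 0.008, 0, -1.194, -0.259], TCP at [186.983, -596.353, 231.312] pointing down, gripper open.
Joint ranges: [-3.14, 3.14], [-1.21, 2.06], [-1.07, 1.41], [-3.16, 2.05], [-2.99, -0.16], [-3.1, 3.1]. Speed limits (rad/s): [2.79, 2.79, 3.14, 3.14, 3.14, 3.14].

INTERFACE

Orientations are given as a unit quaternion [x, y, z, w].
In Python, from bench import read_state, get_image, job_done gives the robot as it stands.
- The arm moves only by the shell command python3 -m jog 'ROWS'. ROWS is JSON, a list of rows, each a list of 3 entries, a list of its own where there are three numbers: the shift along the world's x, y, z scaled (see below), then the turn, a rotation vector about the world's x, y, z scaled (see below), then the gripper's target within -1 to 1 (shut at 1, half-way at 0, fully open at -1). In form: [[[x, y, z], [wx, wy, wz], claw], ...]. A call has 1 to 20 rows; each row is the pose to reach, as a shift and turn from the pose commanded when the call began; what a row does not reach only later rows make up. The controller multiplies each number of a shift by 10 cm and each number of a turn by 120 degrees. A row lasts 1/10 s, in which the tool goes at most 50 mm and 8.59 degrees, less where a joint would pass 70% of its speed; a pose out of reach is approached as far as the arm can. A call with a number of a shift or a turn outside -1 to 1 is refused whole. A call with a gripper value outside its range is refused whole. The fingers move at their own pace and stop on an object; the grip force is fixed at half the most. Time passes only in rows, so rows that repeat a pose let the fingers close. It gives the time, the measured TCP pose, the force, the opening and the grip force at its end, in the units of the state.
- read_state(): the state, without advancing time (a new reading comes with each control period).
- get_image(name): name is "scene" or "top" or "wrist"; returns a dict with "frame" (384x512x3 uint8, red, green, blue), "range_z" (384x512 float32, mm along the optical axis (not along the pixel's ray), 0 where there is no reading), "fx", "fy", "cx", "cy" (pixels), "R" (3x3) and "t" (3): a world point X has camera coordinates R X + t. Camera axes: x right, y down, z forward; pixel columns grow to the right and rows downward; lengths in mm; the calibration is good to about 2 mm. A picture is of the moment at which its call begins.
- job_done(): hands the job in; it is judged then, once.
The state is a dict: "clock": time; "joints": joint angles; "joint_vel": joint speeds; "joint_efforts": joint torques, N m; "position": TCP position; "ee_rot": TCP orientation; "contact_force": force on the tool from outside, world axes, zero at the start; "wrist_torque": the same for the moment, N m; "gripper_width": finger opening in mm; "grasp_force": force on a finger pad.
Only numpy, scipy, OpenCV 4.12 (cv2) and the standard library are available. Lean on these libraries where they do the work, as an engineer would, in place of code of your own. Each camera call takes 0.05 s, during which the arm holds its last target. There are 200 camera calls.

TASK

Take the red-gripped index pin from its wooden stand, put it in the hole of the loose collar in the blue indexing fixture, and bring the collar round to the yellow mark. The matching hole in the plate beneath is covered and may lie up to 35 degrees to either side of the mark: feel for it with gentle pressure, push the pin fully home until its flange sits on the collar, and let go. Never force the pin or lean on the fixture, and leave the bottle, the screwdriver and the heat sink where they are.

Things in the scene. Friction and masses are not known exactly. Their poses are not given: they have to be found in the camera images.
- index_pin: Loose index pin, 73 mm long, 0.1 to 0.16 kg, upright in its stand. Origin: centre of its red square grip (18 x 18 mm across flats, 42 mm tall, from 19 mm above to 23 mm below the origin). z up along the pin, x and y square to the flats. Below the grip a steel flange, 22 mm diameter, 4 mm thick, underside 27 mm below the origin; then the shank.
- pin_tip (a point): Centre of the free end of the pin's round steel shank, on its axis 54 mm below the pin's origin. The shank is 12 mm in diameter, 27 mm long below the flange, its end bevelled by 1 mm.
- pin_stand: Fixed wooden block 52 x 52 x 34 mm, origin under its centre. The pin stands in the hole at its centre, 24 mm deep; raise it 25 mm or more to clear it.
- fixture: Fixed indexing fixture: dark base plate 130 x 130 x 8 mm with four corner screws (14 mm high), on it a blue round housing, 122 mm diameter, its rim 40 mm above the bench. Origin under its centre, on the vertical axis the collar turns about; z up.
- collar_top (a point): Centre of the bright collar's top face, on its axis, 40 mm above the bench. The collar is a disc, 100 mm diameter, 14 mm thick, flush with the rim, with a boss of 38 mm diameter 2 mm proud in its middle. It turns endlessly either way against a drag of about 0.04 N m and cannot be lifted out.
- plate_top (a point): Point on the axis, 26 mm above the bench, level with the flat top of the fixed steel index plate that lies hidden under the collar. The plate has one hole: 15 mm diameter, 1 mm bevel, 18 mm deep, centre 36 mm from the axis, at an unknown angle within 0.6 rad (22 mm of arc) either side of the yellow mark.
- mark (a point): Yellow line on the housing's rim, 56 mm from the axis, 40 mm above the bench: the rough bearing (to 0.6 rad), seen from the axis, of the hidden plate hole.
- collar_hole (a point): Centre of the mouth of the collar's only hole, in its top face, 36 mm from the axis; moves with the collar. 14 mm diameter, widening to 19 mm at the top, right through. It starts 0.9 rad or more from the mark. A pin in it meets the plate with its tip 14 mm below this point; fully home its tip is 27 mm below it.
- bottle: Loose blue squeeze bottle with a white nozzle, 36 mm diameter, 122 mm tall, standing; origin under its centre. Leave it.
- heat_sink: Loose black finned heat sink 28 x 34 x 22 mm; origin under its centre. Leave it.
- screwdriver: Loose red-handled screwdriver, 187 mm long, lying along its own y axis; origin under its centre. Leave it.

How it is judged (in metres and radians):
On the way:
1. the pin's shank is in the collar's hole, at least 6 mm below the collar's top (z of pin_tip in the frame of fixture below 0.034 m and horizontal distance between pin_tip and collar_hole below 0.003 m), for 0.05 s.
At the end, for the whole second after the job is handed in: The pin has passed through the collar's hole into the hole of the plate beneath: its tip is less than 15.5 mm above the bench (2.5 mm short of fully home at most), within 3 mm of the axis of the collar's hole, upright within 0.12 rad, at rest and released (z of pin_tip in the frame of fixture below 0.0155 m and horizontal distance between pin_tip and collar_hole below 0.003 m and angle between index_pin's own z axis and vertical below 0.12 rad and linear speed of index_pin below 0.02 m/s); the robot touches nothing.
It fails at once if the pin is forced: more than 50 N between the pin and the fixture or its collar (contact force between index_pin and fixture above 50 N).
It fails at once if the robot itself presses on the fixture or its collar with more than 30 N (contact force between any of the arm, the fingers and fixture above 30 N).
It fails at once if the bottle, the heat sink or the screwdriver is moved by more than 3 cm (distance of any of bottle, heat_sink, screwdriver from where it was at the start of the episode above 0.03 m).
It also fails if it takes over 72 s, if anything falls off the work surface, if the arm or the gripper's body presses on something with over 40 N, if the wrist force passes 120 N, or if a joint passes its speed limit or range.

## Working session

There is one attempt and no reset: what is moved stays moved. The work goes in short steps, Python scripts to look and compute and a shell command to move; the robot and the scene stay as the last step left them, time stands still between calls to the robot, and variables do not carry over. Pictures are saved under pics/ and viewed, at most 10 in all, crops included, and the job is handed in when it is done.

```bash
mkdir -p pics
python3 - <<'E'
from bench import *
import cv2,numpy as np
s=read_state();print(s)
ims=[get_image(n) for n in("top","scene")]
for n,i in zip(("top","scene"),ims):
    np.savez(f"pics/{n}0.npz",**i); cv2.imwrite(f"pics/{n}0.png",i["frame"][:,:,::-1]); print(n,i["fx"],i["cx"],i["cy"],-i["R"].T@i["t"])
E
```

```text
{'clock': 0.0, 'joints': array([-1.00840745e+00,  3.85592692e-01,  6.59318965e-03, -5.08398206e-04,
       -1.19399644e+00, -2.58592224e-01]), 'joint_vel': array([ 0.00100166, -0.00178542,  0.00022363, -0.00161534, -0.00040972,
       -0.00147366]), 'joint_efforts': array([-2.21217319e-04, -3.92284548e+01,  1.88396412e+01,  4.18623358e+00,
       -4.69894556e-03,  1.18821654e-05]), 'position': array([ 186.80005824, -595.80626233,  230.18560785]), 'ee_rot': array([-1.51222063e-01,  9.88499177e-01,  1.10272418e-03, -2.22252566e-04]), 'contact_force': array([ 1.00123576, -0.35760875,  0.60200606]), 'wrist_torque': array([0.04944155, 0.01019508, 0.03842851]), 'grasp_force': 0.0, 'gripper_width': 85.3178409804922}
top 401.2373143593316 260.0520589785264 194.37597245215534 [ 338.00741684 -122.52720725  921.17170803]
scene 465.8806137559829 257.9734268633116 183.39174385744025 [-160.88199594 -437.9917134   646.30776474]
```

View pics/top0.png

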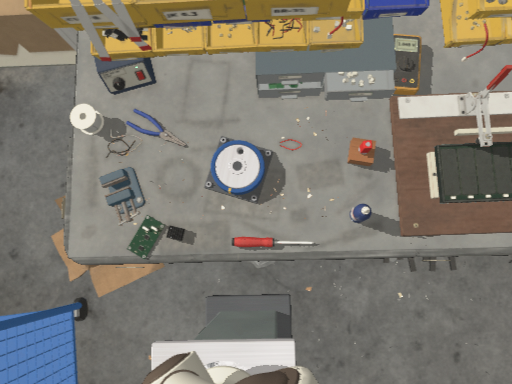

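View pics/scene0.png

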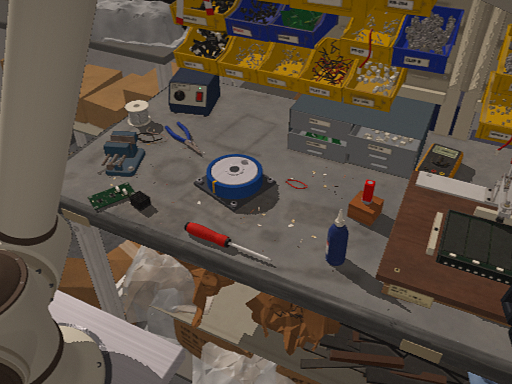

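The top view shows the fixture at (239,166), the pin grip at (367,146) on its stand at (361,151), the bottle at (360,213), the screwdriver spanning x 233–317 at y 242, and the heat sink at (175,234). The scene view agrees.

```bash
cat > h.py <<'E'
import numpy as np,cv2
from bench import *
def load(n): return dict(np.load(f"pics/{n}.npz"))
def snap(cam,n):
    i=get_image(cam); np.savez(f"pics/{n}.npz",**i); return i
def ray(i,u,v,z):
    R,t=i["R"],i["t"]; c=-R.T@t
    d=R.T@np.array([(u-i["cx"])/i["fx"],(v-i["cy"])/i["fy"],1]); return c+d*(z-c[2])/d[2]
def proj(i,X):
    q=i["R"]@np.array(X,float)+i["t"]; return q[0]/q[2]*i["fx"]+i["cx"],q[1]/q[2]*i["fy"]+i["cy"]
def blobs(m,mn=15):
    n,l,s,c=cv2.connectedComponentsWithStats(m.astype(np.uint8)); return [(c[k].round(1),s[k]) for k in range(1,n) if s[k][4]>=mn],l
E
python3 - <<'E'
from h import *
i=load("top0"); f=i["frame"]; h=cv2.cvtColor(f,cv2.COLOR_RGB2HSV)
H,S,V=h[...,0],h[...,1],h[...,2]
red=((H<8)|(H>172))&(S>150)&(V>90)
for b,s in blobs(red[120:170,340:390])[0]: b=b+[340,120]; print("red",b,s,ray(i,*b,72).round(1))
blue=(H>100)&(H<125)&(S>120)&(V>60)
for b,s in blobs(blue[120:230,190:390],40)[0]: print("blue",b+[190,120],s,ray(i,*(b+[190,120]),40).round(1))
m=np.zeros(blue.shape,np.uint8);m[120:210,190:280]=blue[120:210,190:280]
c=max(cv2.findContours(m,0,1)[0],key=cv2.contourArea);e=cv2.fitEllipse(cv2.convexHull(c));print(e,ray(i,*e[0],40))
y=(H>18)&(H<36)&(S>120)&(V>120)
for b,s in blobs(y[120:210,190:280],2)[0]: print("yel",b+[190,120],s,ray(i,*(b+[190,120]),40).round(1))
dk=(V<90)&(S<110)
for b,s in blobs(dk[140:195,212:266],3)[0]: print("dark",b+[212,140],s,ray(i,*(b+[212,140]),40).round(1))
for n,p in dict(stand=(361,151),bottle=(360,213),sd1=(233,242),sd2=(317,243),hs=(175,234)).items(): print(n,ray(i,*p,20).round(0))
cv2.imwrite("pics/c0.png",cv2.resize(f[130:205,200:390][:,:,::-1],None,fx=4,fy=4,interpolation=2))
w=snap("wrist","w0");print(w["R"],-w["R"].T@w["t"],w["fx"])
E
```

```text
red [365.1 146.4] [ 19  20  13  13 107] [ 562.2 -322.5   72. ]
blue [238.8 168.2] [ 21  21  53  54 584] [529.9 -45.9  40. ]
((237.46749877929688, 166.75424194335938), (52.7232780456543, 53.87322235107422), 154.2500457763672) [533.27472308 -42.95402934  40.        ]
yel [229.4 188.8] [39 68  2  3  5] [483.6 -24.1  40. ]
dark [227.  140.6] [13  0  5  3  8] [594.8 -20.   40. ]
dark [259.3 179.6] [ 27   9  27  46 228] [502.4 -91.4  40. ]
dark [240.5 151.2] [27 10  4  4 13] [569.  -50.4  40. ]
dark [212.8 185. ] [ 0 43  4  5 12] [493.3  13.1  40. ]
stand [ 565. -325.   20.]
bottle [ 423. -314.   20.]
sd1 [366. -28.  20.]
sd2 [ 359. -216.   20.]
hs [387. 103.  20.]
[[-0.2995555   0.95407755  0.00159227]
 [ 0.90959006  0.28508311  0.30228056]
 [ 0.28794517  0.09199812 -0.95321767]] [ 111.96240812 -618.81714643  373.62937248] 303.920141927819
```

View pics/c0.png

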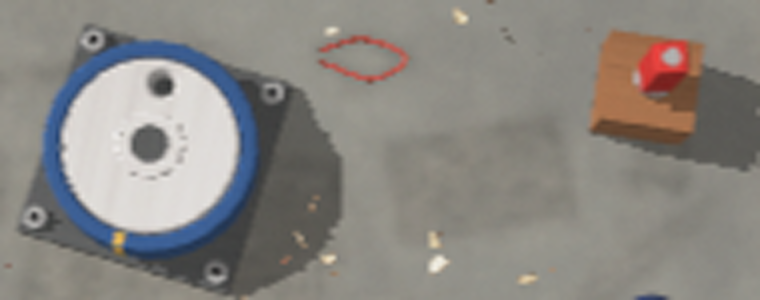

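The crop shows the collar hole at crop (160,83), which is world (569,-50), and the yellow mark at crop (118,242). The hole starts nearly opposite the mark. I'll move above the pin at safe height.

```bash
for k in 1; do
python3 -m jog '[[[0.3,0.2,0],[0,0,0],-1],[[0.6,0.45,0],[0,0,0],-1],[[0.9,0.7,0],[0,0,0],-1],[[0.9,0.7,0],[0,0,0],-1]]' >/dev/null
python3 -m jog '[[[0.3,0.2,0],[0,0,0],-1],[[0.6,0.45,0],[0,0,0],-1],[[0.9,0.7,0],[0,0,0],-1],[[0.9,0.7,0],[0,0,0],-1]]' >/dev/null
python3 -m jog '[[[0.3,0.2,0],[0,0,0],-1],[[0.6,0.45,0],[0,0,0],-1],[[0.9,0.7,0],[0,0,0],-1],[[0.9,0.7,0],[0,0,0],-1]]' >/dev/null
python3 -m jog '[[[0.3,0.2,0],[0,0,0],-1],[[0.6,0.45,0],[0,0,0],-1],[[0.9,0.6,-0.3],[0,0,0],-1],[[1,0.6,-0.3],[0,0,0],-1],[[1,0.6,-0.3],[0,0,0],-1]]'
done
python3 - <<'E'
from h import *
w=snap("wrist","w1"); cv2.imwrite("pics/w1.png",w["frame"][:,:,::-1])
E
```

```text
clock: 1.85
position: [557.1, -326.8, 199.9]
ee_rot: [-0.152, 0.988, 0.0, -0.001]
contact_force: [0.3, 0.2, 1.0]
gripper_width: 85.8
grasp_force: 0.0
```

View pics/w1.png

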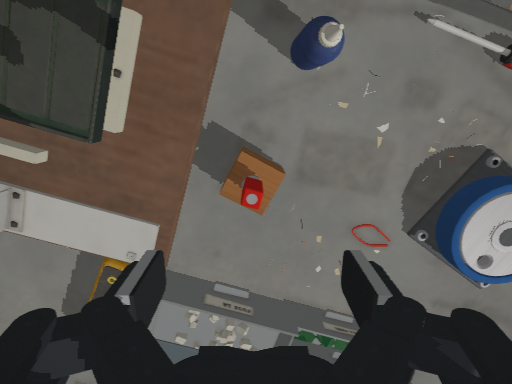

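The wrist view shows the pin grip at (252,193) with its top face at (252,199), the stand at (253,181), and the collar at right with its hole at (484,262).

Run:
```python
from h import *
i=load("w1"); f=i["frame"]; h=cv2.cvtColor(f,cv2.COLOR_RGB2HSV);H,S,V=[h[...,k] for k in range(3)]
def cloud(i):
    v,u=np.mgrid[:384,:512]; z=i["range_z"]; P=np.stack([(u-i["cx"])/i["fx"]*z,(v-i["cy"])/i["fy"]*z,z],-1)-i["t"]
    return P@i["R"]
P=cloud(i); sub=np.zeros(S.shape,bool);sub[165:225,230:280]=1
top=sub&(P[...,2]>77)&(P[...,2]<95); print("top",top.sum(),np.median(P[top],0))
p=np.float32(P[top][:,:2]);print("rect",cv2.minAreaRect(p))
red=sub&((H<8)|(H>172))&(S>150); hull=cv2.convexHull(cv2.findContours(red.astype(np.uint8),0,1)[0][0]);print(hull[:,0].tolist())
st=np.zeros(S.shape,bool);st[140:220,210:295]=1; st&=(P[...,2]>30)&(P[...,2]<37);print("stand",cv2.minAreaRect(np.float32(P[st][:,:2])))
# px rows for the top face by projecting known candidates
g=np.zeros_like(red);g[165:225,230:280]=(S[165:225,230:280]<70)&(V[165:225,230:280]>120)
for b,s in blobs(g,10)[0]: print("dot",b,s,ray(i,*b,83).round(1))
# fixture
bl=(H>100)&(H<125)&(S>120)&(V>60);m=np.zeros(bl.shape,np.uint8);m[150:310,400:]=bl[150:310,400:]
print(ray(i,484,262,40).round(1))
cv2.imwrite("pics/c1.png",cv2.resize(f[140:225,210:295][:,:,::-1],None,fx=6,fy=6,interpolation=2))
```

```text
top 401 [ 562.96544089 -325.27240317   83.40196584]
rect ((564.1425170898438, -324.82867431640625), (18.047616958618164, 18.015430450439453), 2.4586331844329834)
[[248, 177], [260, 180], [261, 181], [262, 183], [263, 192], [263, 194], [262, 198], [260, 205], [259, 207], [258, 208], [253, 208], [245, 206], [242, 205], [241, 204], [241, 197], [242, 190], [245, 179], [246, 177]]
stand ((564.3700561523438, -324.668701171875), (52.255924224853516, 52.308448791503906), 79.21491241455078)
dot [251.6 198.6] [247 194  11  10  87] [ 564.8 -325.    83. ]
[571.5 -48.8  40. ]
```

View pics/c1.png

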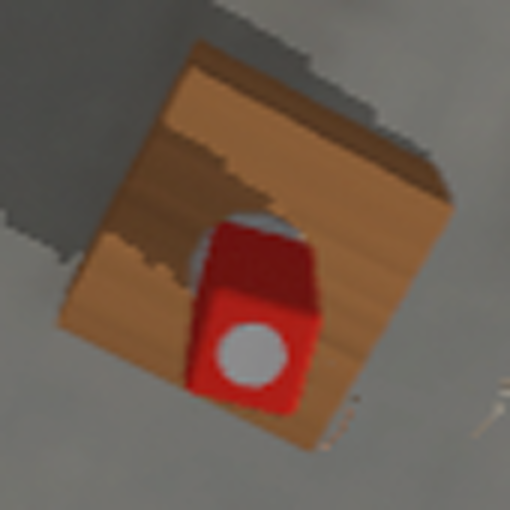

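```bash
python3 -m jog '[[[0.07,0.02,-0.3],[0,0,-0.06],-1],[[0.07,0.02,-0.7],[0,0,-0.125],-1],[[0.07,0.02,-1],[0,0,-0.125],-1],[[0.07,0.02,-1],[0,0,-0.125],-1],[[0.07,0.02,-1],[0,0,-0.125],-1]]'
python3 -m jog '[[[0,0,-0.25],[0,0,0],-1],[[0,0,-0.5],[0,0,0],-1],[[0,0,-0.5],[0,0,0],-1],[[0,0,-0.5],[0,0,0],-1]]'
```

```text
clock: 2.4
position: [563.8, -325.9, 102.9]
ee_rot: [-0.021, 1.0, -0.001, 0.001]
contact_force: [0.6, -0.1, -0.3]
gripper_width: 85.5
grasp_force: 0.0
clock: 2.8
position: [565.2, -325.4, 53.8]
ee_rot: [-0.021, 1.0, -0.001, 0.002]
contact_force: [0.5, -0.6, 0.8]
gripper_width: 85.4
grasp_force: 0.0
```

```bash
python3 -m jog '[[[0,0.005,-0.03],[0,0,0],-1],[[0,0.005,-0.03],[0,0,0],0.5],[[0,0.005,-0.03],[0,0,0],1],[[0,0.005,-0.03],[0,0,0],1],[[0,0.005,-0.03],[0,0,0],1],[[0,0.005,-0.03],[0,0,0],1],[[0,0.005,-0.03],[0,0,0],1],[[0,0.005,-0.03],[0,0,0],1],[[0,0.005,-0.03],[0,0,0],1],[[0,0.005,-0.03],[0,0,0],1]]'
```

```text
clock: 3.8
position: [564.1, -324.0, 48.4]
ee_rot: [-0.021, 1.0, -0.0, 0.0]
contact_force: [-0.3, -0.7, 1.1]
gripper_width: 17.3
grasp_force: 61.0
```

```bash
python3 -m jog '[[[0,0,0.2],[0,0,0],1],[[0,0,0.5],[0,0,0],1],[[0,0,1],[0,0,0],1],[[0,0.4,1],[0,0,0],1],[[0,0.8,1],[0,0,0],1],[[0,1,1],[0,0,0],1],[[0,1,1],[0,0,0],1]]'
python3 -m jog '[[[0,0.4,0],[0,0,0],1],[[0,0.8,0],[0,0,0],1],[[0,1,0],[0,0,0],1],[[0,1,0],[0,0,0],1],[[0,1,0],[0,0,0],1],[[0,1,0],[0,0,0],1]]'
python3 - <<'E'
from h import *
w=snap("wrist","w2"); cv2.imwrite("pics/w2.png",w["frame"][:,:,::-1])
s=read_state(); print(s["position"],s["clock"])
E
```

```text
clock: 4.5
position: [563.4, -221.1, 147.9]
ee_rot: [-0.023, 1.0, 0.001, -0.001]
contact_force: [0.0, -0.5, -2.2]
gripper_width: 16.8
grasp_force: 61.0
clock: 5.1
position: [563.8, -124.8, 148.0]
ee_rot: [-0.02, 1.0, -0.0, -0.0]
contact_force: [0.1, 0.2, -1.2]
gripper_width: 16.9
grasp_force: 61.0
[ 563.83594517 -124.89832583  148.00379914] 5.15
```

View pics/w2.png

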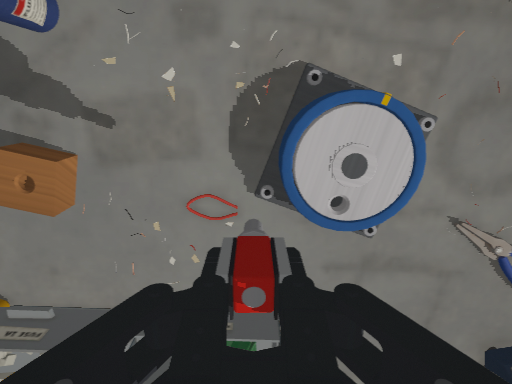

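The pin is held upright (dot at (254,296)), the collar hole is at (340,204), its centre at about (355,160), and the mark at (386,99).

Run:
```python
from h import *
i=load("w2"); f=i["frame"]; h=cv2.cvtColor(f,cv2.COLOR_RGB2HSV);H,S,V=[h[...,k].astype(int) for k in range(3)]
def sel(m,r):
    o=np.zeros(m.shape,np.uint8);o[r[1]:r[3],r[0]:r[2]]=m[r[1]:r[3],r[0]:r[2]];return o
r=(260,70,450,245)
white=sel((S<40)&(V>150),(285,95,425,228)); c=max(cv2.findContours(white,0,1)[0],key=cv2.contourArea)
hp=cv2.convexHull(c)[:,0]; W=np.array([ray(i,u,v,40)[:2] for u,v in hp]).astype(np.float32); print("collar fit",cv2.fitEllipse(W))
bl=sel((H>100)&(H<125)&(S>120)&(V>60),r); c=max(cv2.findContours(bl,0,1)[0],key=cv2.contourArea)
hp=cv2.convexHull(c)[:,0];print("blue", cv2.fitEllipse(np.array([ray(i,u,v,40)[:2] for u,v in hp],np.float32)))
d=sel((V<150)&(S<60),(325,190,358,218))
for b,s in blobs(d,15)[0]: print("hole",b,s,ray(i,*b,40).round(1),ray(i,*b,35).round(1))
y=sel((H>18)&(H<36)&(S>120)&(V>120),(370,85,400,115))
for b,s in blobs(y,4)[0]: print("mark",b,s,ray(i,*b,40).round(1))
g=sel((S<70)&(V>100),(238,280,270,312))
for b,s in blobs(g,15)[0]: print("dot",b,s,ray(i,*b,182).round(1))
print(i["range_z"][290:304:6,254], i["range_z"][225,252])
cv2.imwrite("pics/c2.png",np.hstack([cv2.resize(f[180:225,310:370][:,:,::-1],(480,360),interpolation=0),cv2.resize(f[205:245,235:275][:,:,::-1],(320,360),interpolation=0)]))
```

```text
collar fit ((535.79296875, -41.02668380737305), (98.39423370361328, 98.66007232666016), 74.27857208251953)
blue ((534.6541748046875, -42.938621520996094), (119.8973617553711, 124.41971588134766), 147.4254913330078)
hole [339.7 204.5] [330 195  20  20 301] [571.1 -48.1  40. ] [572.8 -46.6  35. ]
mark [386.2  98.6] [381  92  11  13  71] [481.4 -22.8  40. ]
[126.07587  127.504005 127.163246] 184.46873
```

View pics/c2.png

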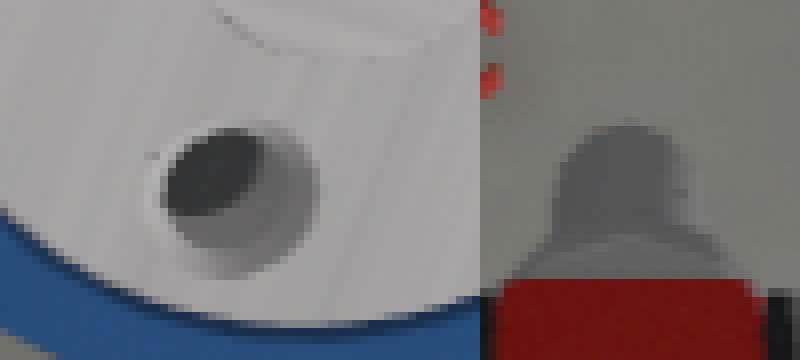

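The crops show the hole mouth centred at about (340,204), and the pin's shank centred at column 252.7 with its tip edge at row 220.6.

Run:
```python
from h import *
i=load("w2"); print(ray(i,252.7,220.6,109), ray(i,253.7,296.5,182), -i["R"].T@i["t"])
```

```text
[ 560.89196503 -124.71247564  109.        ] [ 565.20183702 -123.96040422  182.        ] [ 485.48517607 -127.41587983  291.31339858]
```

```bash
python3 -m jog '[[[0.03,0.4,0],[0,0,0],1],[[0.06,0.76,0],[0,0,0],1],[[0.06,0.76,-0.3],[0,0,0],1],[[0.06,0.76,-0.6],[0,0,0],1],[[0.06,0.76,-0.6],[0,0,0],1],[[0.06,0.76,-0.6],[0,0,0],1]]'
python3 -m jog '[[[0,0,-0.03],[0,0,0],1],[[0,0,-0.06],[0,0,0],1],[[0,0,-0.09],[0,0,0],1],[[0,0,-0.11],[0,0,0],1],[[0,0,-0.11],[0,0,0],1]]'
```

```text
clock: 5.75
position: [570.3, -48.8, 88.4]
ee_rot: [-0.021, 1.0, -0.0, -0.0]
contact_force: [-0.2, -0.0, -1.1]
gripper_width: 17.3
grasp_force: 60.9
clock: 6.25
position: [569.8, -47.9, 77.2]
ee_rot: [-0.021, 1.0, -0.0, -0.0]
contact_force: [0.2, 0.6, -1.7]
gripper_width: 17.1
grasp_force: 60.9
```

```bash
python3 -m jog '[[[0,0,-0.015],[0,0,0],1],[[0,0,-0.03],[0,0,0],1],[[0,0,-0.03],[0,0,0],1]]'
python3 -m jog '[[[0,0,-0.015],[0,0,0],1],[[0,0,-0.03],[0,0,0],1],[[0,0,-0.03],[0,0,0],1]]'
python3 -m jog '[[[0,0,-0.01],[0,0,0],1],[[0,0,-0.02],[0,0,0],1],[[0,0,-0.02],[0,0,0],1]]'
```

```text
clock: 6.55
position: [570.2, -48.0, 74.3]
ee_rot: [-0.021, 1.0, -0.0, 0.0]
contact_force: [-0.2, -0.4, -1.4]
gripper_width: 16.9
grasp_force: 60.9
clock: 6.85
position: [570.1, -47.9, 71.1]
ee_rot: [-0.021, 1.0, -0.0, 0.0]
contact_force: [0.3, -1.1, -1.7]
gripper_width: 17.0
grasp_force: 60.9
clock: 7.15
position: [570.1, -47.8, 69.2]
ee_rot: [-0.021, 1.0, 0.0, 0.0]
contact_force: [0.2, -1.1, -1.3]
gripper_width: 17.0
grasp_force: 61.0
```

```bash
python3 -m jog '[[[0.007,0.058,0],[0,0,0],1],[[0.004,0.121,0],[0,0,0],1],[[-0.011,0.182,0],[0,0,0],1],[[-0.035,0.24,0],[0,0,0],1],[[-0.035,0.24,0],[0,0,0],1]]'
python3 -m jog '[[[-0.034,0.053,0],[0,0,0],1],[[-0.077,0.098,0],[0,0,0],1],[[-0.127,0.136,0],[0,0,0],1],[[-0.127,0.136,0],[0,0,0],1]]'
python3 - <<'E'
from h import *
print(read_state()["contact_force"],read_state()["wrist_torque"])
E
```

```text
clock: 7.65
position: [565.9, -22.6, 69.2]
ee_rot: [-0.021, 1.0, 0.0, -0.0]
contact_force: [0.1, 0.7, -1.5]
gripper_width: 17.5
grasp_force: 61.0
clock: 8.05
position: [553.0, -9.6, 69.4]
ee_rot: [-0.021, 1.0, 0.0, -0.0]
contact_force: [-0.8, -1.4, -1.0]
gripper_width: 17.1
grasp_force: 61.0
[-0.7738103  -1.36985871 -1.010894  ] [ 0.00525252 -0.06867816  0.01664428]
```

```bash
python3 -m jog '[[[-0.08,0.037,0],[0,0,0],1],[[-0.166,0.054,0],[0,0,0],1],[[-0.166,0.054,0],[0,0,0],1]]'
python3 -m jog '[[[-0.087,-0.005,0],[0,0,0],1],[[-0.16,-0.026,0],[0,0,0],1],[[-0.216,-0.054,0],[0,0,0],1],[[-0.216,-0.054,0],[0,0,0],1]]'
python3 - <<'E'
from h import *
w=snap("wrist","w3"); cv2.imwrite("pics/w3.png",w["frame"][:,:,::-1])
E
```

```text
clock: 8.35
position: [535.9, -4.7, 69.4]
ee_rot: [-0.021, 1.0, 0.0, -0.0]
contact_force: [0.3, -0.7, -1.6]
gripper_width: 17.7
grasp_force: 61.0
clock: 8.75
position: [515.6, -10.3, 69.8]
ee_rot: [-0.021, 1.0, 0.0, 0.001]
contact_force: [1.0, -1.7, -0.7]
gripper_width: 17.3
grasp_force: 61.1
```

View pics/w3.png

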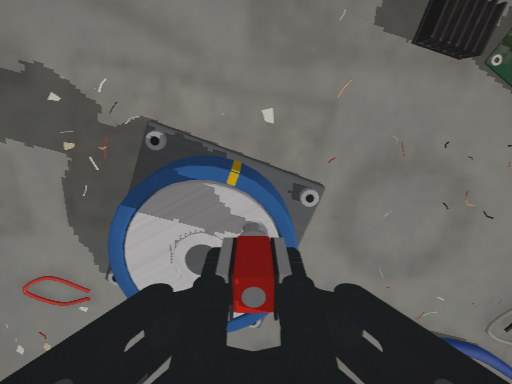

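The pin is still in the collar hole and is carrying the collar round; the mark is at (234,172). Next I lower it to the plate.

```bash
python3 -m jog '[[[0,0,-0.02],[0,0,0],1],[[0,0,-0.035],[0,0,0],1],[[0,0,-0.035],[0,0,0],1]]' | egrep "pos|contact"
python3 -m jog '[[[0,0,-0.01],[0,0,0],1],[[0,0,-0.01],[0,0,0],1]]'| egrep "pos|contact"
python3 -m jog '[[[0,0,-0.005],[0,0,0],1],[[0,0,-0.005],[0,0,0],1]]'| egrep "pos|contact"
```

```text
position: [515.7, -10.0, 65.5]
contact_force: [1.2, -1.4, -1.4]
position: [515.6, -10.2, 64.6]
contact_force: [1.8, -1.0, -2.0]
position: [515.6, -10.2, 64.4]
contact_force: [1.9, -0.7, 1.0]
```

```bash
python3 -m jog '[[[0,0,-0.005],[0,0,0],1],[[0,0,-0.005],[0,0,0],1]]' | egrep "pos|contact"
python3 -m jog '[[[0,0,-0.005],[0,0,0],1],[[0,0,-0.005],[0,0,0],1]]'| egrep "pos|contact"
```

```text
position: [515.7, -10.2, 64.4]
contact_force: [0.4, 0.2, 5.9]
position: [515.7, -10.2, 64.3]
contact_force: [-1.3, -0.4, 7.6]
```

```bash
python3 -m jog '[[[-0.021,-0.014,0],[0,0,0],1],[[-0.021,-0.014,0],[0,0,0],1]]' | egrep "pos|contact"
python3 -m jog '[[[-0.02,-0.015,0],[0,0,0],1],[[-0.02,-0.015,0],[0,0,0],1]]'| egrep "pos|contact"
python3 -m jog '[[[-0.019,-0.017,0],[0,0,0],1],[[-0.019,-0.017,0],[0,0,0],1]]'| egrep "pos|contact"
```

```text
position: [515.1, -10.8, 64.3]
contact_force: [1.8, 3.5, 5.7]
position: [513.7, -12.3, 64.4]
contact_force: [3.9, 2.7, 6.0]
position: [511.9, -14.1, 64.4]
contact_force: [3.7, 2.3, 6.3]
```

```bash
python3 -m jog '[[[-0.017,-0.018,0],[0,0,0],1],[[-0.017,-0.018,0],[0,0,0],1]]' | egrep "pos|contact"
python3 -m jog '[[[-0.016,-0.019,0],[0,0,0],1],[[-0.016,-0.019,0],[0,0,0],1]]'| egrep "pos|contact"
python3 -m jog '[[[-0.015,-0.02,0],[0,0,0],1],[[-0.015,-0.02,0],[0,0,0],1]]'| egrep "pos|contact"
python3 -m jog '[[[-0.013,-0.021,0],[0,0,0],1],[[-0.013,-0.021,0],[0,0,0],1]]'| egrep "pos|contact"
```

```text
position: [510.2, -15.9, 64.4]
contact_force: [3.9, 3.1, 5.1]
position: [508.7, -17.8, 64.4]
contact_force: [4.4, 3.3, 4.8]
position: [507.2, -19.7, 64.4]
contact_force: [4.2, 3.3, 6.2]
position: [505.8, -21.8, 64.4]
contact_force: [3.7, 3.5, 5.9]
```

```bash
python3 -m jog '[[[-0.012,-0.022,0],[0,0,0],1],[[-0.012,-0.022,0],[0,0,0],1]]' | egrep "pos|contact"
python3 -m jog '[[[-0.01,-0.023,0],[0,0,0],1],[[-0.01,-0.023,0],[0,0,0],1]]'| egrep "pos|contact"
python3 -m jog '[[[-0.009,-0.024,0],[0,0,0],1],[[-0.009,-0.024,0],[0,0,0],1]]'| egrep "pos|contact"
python3 -m jog '[[[-0.007,-0.024,0],[0,0,0],1],[[-0.007,-0.024,0],[0,0,0],1]]'| egrep "pos|contact"
```

```text
position: [504.5, -23.9, 64.3]
contact_force: [3.6, 4.4, 5.7]
position: [503.4, -26.2, 64.3]
contact_force: [2.0, 3.8, 6.1]
position: [502.4, -28.6, 64.3]
contact_force: [3.0, 4.8, 6.0]
position: [501.3, -31.2, 64.1]
contact_force: [2.1, 4.2, 5.2]
```

```bash
python3 -m jog '[[[-0.005,-0.025,0],[0,0,0],1],[[-0.005,-0.025,0],[0,0,0],1]]' | egrep "pos|contact"
python3 -m jog '[[[-0.004,-0.025,0],[0,0,0],1],[[-0.004,-0.025,0],[0,0,0],1]]'| egrep "pos|contact"
```

```text
position: [499.0, -34.5, 63.0]
contact_force: [2.8, 0.9, 0.6]
position: [498.7, -37.1, 62.9]
contact_force: [3.9, 1.6, -1.1]
```

Z has dropped about 1.4 mm and the vertical force has gone: the hole is found. Next I ease the pin down.

```bash
python3 -m jog '[[[0,0,-0.01],[0,0,0],1],[[0,0,-0.01],[0,0,0],1]]' | egrep "pos|contact"
python3 -m jog '[[[0,0,-0.01],[0,0,0],1],[[0,0,-0.01],[0,0,0],1]]'| egrep "pos|contact"
```

```text
position: [498.6, -36.9, 62.0]
contact_force: [3.5, 3.0, -1.2]
position: [498.6, -36.8, 61.1]
contact_force: [2.7, 3.0, -0.2]
```

```bash
python3 -m jog '[[[0.008,0.008,-0.015],[0,0,0],1],[[0.008,0.008,-0.03],[0,0,0],1],[[0.008,0.008,-0.03],[0,0,0],1]]' | egrep "pos|contact"
python3 -m jog '[[[0,0,-0.015],[0,0,0],1],[[0,0,-0.03],[0,0,0],1],[[0,0,-0.03],[0,0,0],1]]'| egrep "pos|contact"
python3 -m jog '[[[0,0,-0.01],[0,0,0],1],[[0,0,-0.02],[0,0,0],1],[[0,0,-0.02],[0,0,0],1]]'| egrep "pos|contact"
```

```text
position: [498.6, -36.4, 57.7]
contact_force: [1.7, 0.6, -1.9]
position: [498.8, -36.4, 54.8]
contact_force: [0.6, -0.5, -0.9]
position: [499.0, -36.3, 53.0]
contact_force: [-0.9, -0.0, -2.2]
```

```bash
python3 -m jog '[[[0,0,-0.01],[0,0,0],1],[[0,0,-0.01],[0,0,0],1]]' | egrep "pos|contact"
python3 -m jog '[[[0,0,-0.007],[0,0,0],1],[[0,0,-0.007],[0,0,0],1]]'| egrep "pos|contact"
python3 -m jog '[[[0,0,-0.005],[0,0,0],1],[[0,0,-0.005],[0,0,0],1]]'| egrep "pos|contact"
```

```text
position: [499.4, -36.2, 52.2]
contact_force: [0.4, 0.0, -1.0]
position: [499.5, -36.2, 51.5]
contact_force: [0.9, 0.4, -2.1]
position: [499.6, -36.2, 51.4]
contact_force: [-1.0, 0.2, 1.8]
```

The flange is seated at TCP 51.4, as predicted. I release and withdraw.

```bash
python3 -m jog '[[[0,0,0],[0,0,0],0.5],[[0,0,0],[0,0,0],0],[[0,0,0],[0,0,0],-0.5],[[0,0,0],[0,0,0],-0.5],[[0,0,0],[0,0,0],-1],[[0,0,0],[0,0,0],-1],[[0,0,0.3],[0,0,0],-1],[[0,0,0.6],[0,0,0],-1],[[0,0,1],[0,0,0],-1],[[0,0,1],[0,0,0],-1],[[0,0,1],[0,0,0],-1]]'
python3 - <<'E'
from h import *
w=snap("wrist","w4"); cv2.imwrite("pics/w4.png",w["frame"][:,:,::-1])
h=cv2.cvtColor(w["frame"],cv2.COLOR_RGB2HSV)
red=((h[...,0]<8)|(h[...,0]>172))&(h[...,1]>150)
v,u=np.mgrid[:384,:512]; z=w["range_z"]; P=(np.stack([(u-w["cx"])/w["fx"]*z,(v-w["cy"])/w["fy"]*z,z],-1)-w["t"])@w["R"]
m=(P[...,2]>70)&(P[...,2]<100)&red; print(m.sum(),np.percentile(P[m][:,2],[50,95]),cv2.minAreaRect(np.float32(P[m&(P[...,2]>83)][:,:2])))
E
```

```text
clock: 15.5
position: [499.8, -36.0, 151.9]
ee_rot: [-0.021, 1.0, 0.0, 0.001]
contact_force: [0.1, 0.2, -1.1]
gripper_width: 85.7
grasp_force: 0.0
487 [86.09174811 87.51627082] ((499.446533203125, -35.554954528808594), (17.42174530029297, 16.30243682861328), 2.5749495029449463)
```

View pics/w4.png

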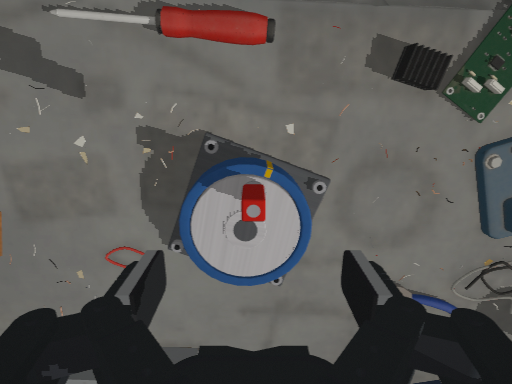

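The pin stands upright at (253,203) with its top at z = 86 mm, as expected when fully home. The gripper is clear and the other objects are undisturbed.

```bash
python3 -c "from bench import job_done; print(job_done())"
```

```text
the job is handed in; nothing more can be done
None
```

I put the index pin fully home through the collar into the hidden plate hole and released it; its top sits at 86 mm, as expected with the flange on the collar. I handed the job in at about 15.5 s of 72 s, but `job_done()` returned no verdict.

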